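# Take the slicer down from its keyhole stud and stand it in the drainer

## Robot

A 7-joint arm with a two-finger parallel gripper is mounted at the origin on the work surface. World frame = base frame: x ahead of the robot, y to its left, z up, the work surface at z = 0. Lengths are in m, angles in rad, forces in N, time in s.
With the tool pointing down it reaches from about 0.425 to 0.925 m from the base axis. Payload 6.8 kg.
Tool frame: the origin (TCP) lies at the very end of the fingers, on their centre line; the grasp point (between the pads) lies 19 mm behind it; z points along the fingers, y is the line along which they close (so a half turn about z gives the same grasp; the last joint's range is limited). The gripper opens to 85 mm and grips with 20 to 120 N. Pads are 22 mm wide; open, the fingers measure 114 mm over their backs; the gripper's body (76 mm by 85 mm) begins 54 mm behind the grasp point. The pads swing forward as they close: fully open they stand 13 mm farther back than shut.
Start: joints at [1.006, 0.477, 0.022, 1.555, -0.011, 1.109, -0.083], TCP at [0.298, -0.606, 0.231] pointing down, gripper open.
Joint ranges: [-2.96, 2.96], [-0.34, 2.1], [-1.41, 1.46], [0.24, 2.44], [-1.37, 4.51], [0.17, 1.92], [-2.96, 2.96]. Speed limits (rad/s): [2.39, 2.39, 3.14, 3.14, 3.14, 3.14, 3.14].

## Interface

Orientations are given as a rotation vector (axis times angle).
In Python, from bench import get_obs, viewer, r gives the robot as it stands. The module is installed in compiled form; this text tells all that it offers.
- The arm moves only by the tool play_rows, never from a script. Its argument "commands" is a list that holds one entry, the list of rows, each a list of 5 numbers: the gripper's target within -1 to 1 (shut at 1, half-way at 0, fully open at -1), then the shift along the tool's x, y, z scaled (see below), then the turn about the tool's z scaled (see below). A call has 1 to 12 rows; each row is the pose to reach, as a shift and turn from the pose commanded when the call began, along the tool's axes at that moment; what a row does not reach only later rows make up. The controller multiplies each number of a shift by 0.2 m and each number of a turn by pi/2 rad. A row lasts 1/12 s, in which the tool goes at most 41.7 mm and 7.16 degrees, less where a joint would pass 70% of its speed; a pose out of reach is approached as far as the arm can. A call with a number of a shift or a turn outside -1 to 1 is refused whole. A call with a gripper value outside its range is refused whole. The fingers move at their own pace and stop on an object; "grip_force" is the grip in N (left out, the last holds). Time passes only in rows, so rows that repeat a pose let the fingers close. It gives the time, the measured TCP pose, the force, the opening and the grip force at its end, in the units of the state.
- get_obs(): the state, without advancing time (a new reading comes with each control period).
- viewer.grab_frame(name): name is "side" or "top"; returns a dict with "pixels" (420x560x3 uint8, red, green, blue), "fovy" (degrees; the focal length in pixels is half the picture's height over the tangent of half this angle, whatever the lens; pixels are square), "cx", "cy" (the principal point, pixels), "world_to_cam" (4x4, takes a point from world to camera coordinates). Camera axes: x right, y up, looking along -z (the intrinsics and any distortion apply to the point x, -y, -z); pixel columns grow to the right and rows downward; lengths in m; the calibration is good to about 2 mm. A picture is of the moment at which its call begins. There is no depth.
- r.hand_in(): hands the job in; it is judged then, once.
Trained networks look in a picture, given as the dict that the camera call returned (one of the last four; its "shot" number tells which), for a name from the list of things; names that differ only in an ending like _2 or _b are one class to them, and where a whole thing is asked for, a point or a joint stands for the part that bears it (a point fixed in the world has none). Each returns a list of dicts, best first, with "score" (0 to 1); they miss things now and then, are a little off and sometimes report something else, mostly with a low value. They report only what shows in the picture. A call takes as long as a camera call. They do not tell look-alikes from the thing itself.
- viewer.trace(picture, thing): "pixels" (420x560 bool, what is visible of it) and "rect" ([left, top, right, bottom] in pixels, round what is visible of it).
The state is a dict: "clock": time; "joints": joint angles; "qvel": joint speeds; "tau": joint torques, N m; "tcp_pos": TCP position; "orientation": TCP orientation; "contact_force": force on the tool from outside, world axes, zero at the start; "moment": the same for the moment, N m; "grip_width": finger opening in m; "gripper_force": force on a finger pad.
Only numpy, scipy, OpenCV 4.12 (cv2) and the standard library are available. Lean on these libraries where they do the work, as an engineer would, in place of code of your own. Each camera call takes 0.05 s, during which the arm holds its last target. There are 200 camera calls.

## Task

First move the pepper mill out of the way and stand it upright on the orange cutting board. Then take the white slicer with the green handle off its stud without forcing it - slide it up until the stud's head is in the wide end of its keyhole, then draw it off towards the front - and stand it upright, handle up, on the floor of the drainer bay that has the green pad. Set both down, do not drop them, and leave everything else where it is.

Things in the scene. Friction and masses are not known exactly. Their poses are not given: they have to be found in the camera images.
- slicer_mid (a point): White flat slicer, green handle, slanted steel blade, hung by its keyhole on any one of the rail's three studs. 160 mm tall (its z, up), 84 mm wide (its y): a plate 8 mm thick (its x) and 110 mm tall, with the handle on top. Point: on its centre line and plane, 80 mm above the lower edge; handle's centre 55 mm above it. x points away from the robot, as the rail's. 0.2 to 0.4 kg.
- slicer_keyhole (a point): Middle of the wide end of the slicer's keyhole, which runs vertically through the plate: wide end 30 mm square with rounded lower corners, narrow end above it 12 mm wide, its top 36 mm above this point. Hung, the stud's shank bears on that top, 32 mm above this point: the slicer must rise 32 mm (27 to 37 will do) to bring the stud's head to the wide end.
- slicer_handle (a point): Centre of the slicer's green handle, the place to grip: 16 mm thick (x), 36 mm wide (y), 50 mm tall (z), upright on top of the plate, above bar and studs. Same axes as the slicer.
- rail: Fixed aluminium hanging rail, 400 mm long (its y) on two dark posts; bar and posts reach 157 mm above the counter. Origin: on the counter under the middle of the bar. Axes: z up, x away from the robot. Three steel studs with heads stick out towards the robot (its -x), at y = -110, 0 and +110 mm, each with a flat tool hung on it.
- stud_mid (a point): Middle stud of the rail, at the centre of its head's front face, 139 mm above the counter. Shank 8 mm thick; head 20 mm across, 6 mm thick. The other studs are 110 mm to either side along the rail's y. A hung tool's 8 mm plate starts with its centre plane 22 mm behind this face, so at the right height it is clear after 26 mm forward (to -x); 35 to 45 mm is a good pull.
- mill_mid (a point): Dark wooden pepper mill, 200 mm tall, base 60 mm across (widest), waist 34 mm, head a 44 mm drum 162 to 190 mm above its base. Loose on the counter, axis 56 to 62 mm before the slicer's plane, in the way of its pull; lifted straight up, its base only just passes the stud's head: bring it forward first. Point: on its axis, 100 mm up; middle of the head 76 mm above. 0.25 to 0.42 kg.
- board: Fixed flat orange cutting board, 200 mm (its x) by 280 mm (its y), 8 mm thick, with a flat loop handle beyond +x. Lies left or right of the middle. Origin: centre of its underside, on the counter. The bowl stands on it; the rest is free.
- drainer: Fixed grey dish drainer tray, 216 mm (its x) by 206 mm (its y), rim 20 mm high, on the other side from the board. Origin: centre of its underside, on the counter. Three upright bays at x = -52, 0 and +52 mm, each running along y between two wire hoops 120 mm long, 24 mm clear between them; hoop tops 70 mm above the counter, tray floor 6 mm.
- pad: Green pad, 22 mm (its x) by 110 mm (its y), 3 mm thick, fixed on the floor of the one bay with no dish (any of the three): the place for the slicer. Origin: centre of its underside, 6 mm above the counter, so its top is 9 mm above the counter. Same axes as the drainer; the slicer's width goes along its y, either face forward.
- grater_mid (a point): Flat steel grater, the same shape and size as the slicer, with an orange handle; hangs on one of the other two studs and stays there. Point: half-way up it, 80 mm above its lower edge, on its centre plane; same axes as the slicer.
- scraper_mid (a point): Flat grey scraper, the same shape and size as the slicer, with a black handle; hangs on one of the other two studs and stays there. Point: half-way up it, 80 mm above its lower edge, on its centre plane; same axes as the slicer.
- plate_a_mid (a point): Small upright white dish, 12 mm thick (its x), 105 mm wide (its y), 100 mm tall, loose in one of the drainer's three bays; stays there. Point: its centre.
- plate_b_mid (a point): Small upright blue-edged dish, 12 mm thick (its x), 105 mm wide (its y), 100 mm tall, loose in one of the drainer's three bays; stays there. Point: its centre.
- bowl: Small blue bowl, 90 mm across, 42 mm high, loose on the board. Origin: centre of its underside.
- bottle: Green glass bottle with black cap, 58 mm across, 200 mm tall, standing loose beside the mug, between board and drainer. Origin: centre of its underside.
- mug: White mug, 76 mm across, 85 mm tall, handle to its +y (towards the robot), standing loose beside the bottle, between board and drainer. Origin: centre of its underside.
Things that resemble listed ones, but are neither listed nor needed, are in the scene too. There is more than one size of the part that bears mill_mid; the job needs the smaller.

How it is judged:
By the outcome, as a careful person would: the job done as asked, in the order asked, and still so for the second after the job is handed in, with the robot touching nothing.
It also fails if it takes over 58 s, if anything falls off the work surface, if the arm or the gripper's body presses on something with over 40 N, if the wrist force passes 120 N, or if a joint passes its speed limit or range.

## Working session

There is one attempt and no reset: what is moved stays moved. The work goes in short steps, Python scripts to look and compute and a tool call to move; the robot and the scene stay as the last step left them, time stands still between calls to the robot, and variables do not carry over. Pictures are saved under pics/ and viewed, at most 10 in all, crops included, and the job is handed in when it is done.

Besides the shell and the picture viewer there is one more tool, called after ">>>" as a command line: name --argument value ..., lists and objects as JSON in quotes. play_rows: Moves the arm, as the interface text tells. Shifts and turns lie within -1 to 1; 1 stands for 0.2 m of shift or pi/2 rad of turn. Its arguments: {"type":"object","properties":{"commands":{"type":"array","items":{"type":"array","items":{"type":"array","items":{"type":"number","minimum":-1,"maximum":1}}}},"grip_force":{"type":"number"}},"required":["commands"]}

```bash
mkdir -p pics; cat > h.py <<'E'
import numpy as np, cv2
from bench import get_obs, viewer, r
def grab(n): return viewer.grab_frame(n)
def save(p,name,crop=None,k=1):
    im=p["pixels"][:,:,::-1]
    if crop: a,b,c,d=crop; im=im[b:d,a:c]
    if k!=1: im=cv2.resize(im,None,fx=k,fy=k,interpolation=cv2.INTER_CUBIC)
    cv2.imwrite("pics/"+name,im)
def proj(p,X):
    X=np.atleast_2d(X); T=np.array(p["world_to_cam"]); c=X@T[:3,:3].T+T[:3,3]
    f=210/np.tan(np.radians(p["fovy"])/2)
    return np.c_[p["cx"]+f*c[:,0]/-c[:,2], p["cy"]-f*c[:,1]/-c[:,2]]
def ray(p,u,v):
    T=np.array(p["world_to_cam"]);f=210/np.tan(np.radians(p["fovy"])/2)
    d=np.array([(u-p["cx"])/f,-(v-p["cy"])/f,-1.]); R=T[:3,:3]
    return -R.T@T[:3,3], R.T@d
def onz(p,u,v,z):
    o,d=ray(p,u,v); return o+d*(z-o[2])/d[2]
E
python3 - <<'E'
from h import *
o=get_obs(); print({k:np.round(v,3) for k,v in o.items()})
for n in ("side","top"):
    p=grab(n); save(p,n+"0.png")
    print(n,{k:np.round(v,3).tolist() for k,v in p.items() if k!="pixels"})
    for t in "slicer_mid slicer_handle rail mill_mid board drainer pad grater_mid scraper_mid plate_a_mid plate_b_mid bowl bottle mug".split():
        for d in viewer.trace(p,t)[:3]:
            m=d["pixels"]; ys,xs=np.nonzero(m)
            print(t,round(d["score"],2),np.round(d["rect"]).tolist(),m.sum(), xs.mean().round(1) if len(xs) else 0, ys.mean().round(1) if len(xs) else 0)
E
```

```text
{'clock': np.float64(0.0), 'joints': array([ 1.006,  0.478,  0.022,  1.556, -0.012,  1.109, -0.083]), 'qvel': array([ 0.001, -0.   ,  0.003, -0.002,  0.   , -0.002,  0.001]), 'tau': array([-1.0000e-03, -5.9645e+01,  1.6080e+00, -2.8119e+01,  1.3000e-02,
        9.0000e-03, -0.0000e+00]), 'tcp_pos': array([ 0.297, -0.605,  0.23 ]), 'orientation': array([-3.058e+00, -7.110e-01,  1.000e-03]), 'contact_force': array([ 0.364,  0.064, -0.364]), 'moment': array([ 0.019, -0.067,  0.068]), 'gripper_force': np.float64(0.0), 'grip_width': np.float64(0.085)}
side {'fovy': 44.057, 'cx': 279.427, 'cy': 197.311, 'world_to_cam': [[-0.963, -0.269, -0.006, 0.562], [0.146, -0.541, 0.828, -0.174], [-0.226, 0.797, 0.56, -1.164], [0.0, 0.0, 0.0, 1.0]], 'shot': 1}
slicer_mid 0.8 [254.0, 156.0, 268.0, 230.0] 781 262.4 190.6
slicer_mid 0.61 [304.0, 144.0, 406.0, 212.0] 2445 349.9 178.4
slicer_mid 0.56 [186.0, 137.0, 285.0, 285.0] 1770 226.0 231.6
rail 0.65 [185.0, 136.0, 285.0, 283.0] 1795 227.2 230.1
mill_mid 0.94 [276.0, 165.0, 301.0, 242.0] 1444 287.7 204.2
mill_mid 0.53 [293.0, 319.0, 329.0, 358.0] 331 3
[... 1321 characters left out ...]
8
board 0.57 [344.0, 212.0, 448.0, 304.0] 5526 396.1 258.7
drainer 0.59 [150.0, 214.0, 235.0, 302.0] 4128 194.3 258.7
pad 0.72 [174.0, 250.0, 216.0, 268.0] 236 194.0 258.0
grater_mid 0.67 [318.0, 182.0, 350.0, 201.0] 360 334.5 191.4
scraper_mid 0.65 [238.0, 178.0, 270.0, 198.0] 446 257.1 188.6
plate_a_mid 0.65 [319.0, 182.0, 353.0, 202.0] 376 334.6 191.6
plate_a_mid 0.47 [165.0, 267.0, 206.0, 283.0] 186 183.3 273.4
plate_b_mid 0.54 [181.0, 232.0, 216.0, 246.0] 170 196.9 240.2
bowl 0.71 [391.0, 256.0, 422.0, 284.0] 749 408.0 270.7
bottle 0.58 [302.0, 254.0, 327.0, 279.0] 413 315.3 265.9
mug 0.82 [262.0, 256.0, 302.0, 284.0] 600 277.2 269.9
mug 0.34 [241.0, 179.0, 273.0, 200.0] 387 257.8 188.8
```

View pics/side0.png

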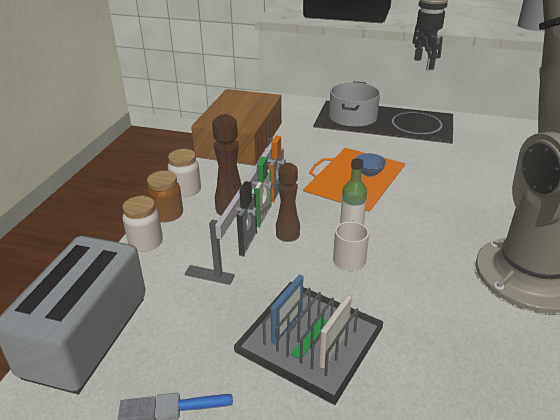

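View pics/top0.png

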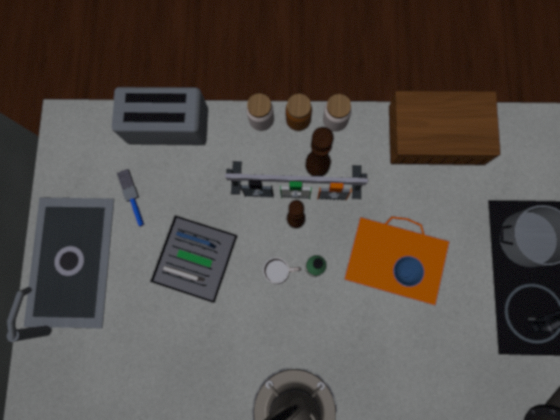

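The top picture shows the rail at (296,180) with black, green and orange handles at (257,189), (295,190), (334,191). The pad is in the middle drainer bay at (194,258) and the board at (396,259).

Mill candidates:
- Tall mill behind the rail: side (227,165), top (319,150).
- Short mill in front of the slicer: side (288,204), top (296,214). This one fits, because it is smaller and stands before the slicer's plane.

I'll confirm with one enlarged crop.

```bash
python3 - <<'E'
from h import *
s=grab("side");t=grab("top")
def c(p,a,b,x,y,k): return cv2.resize(p["pixels"][b:y,a:x,::-1],None,fx=k,fy=k,interpolation=cv2.INTER_CUBIC)
im=np.zeros((600,800,3),np.uint8)
A=c(s,190,110,310,290,3.2);im[:A.shape[0],:A.shape[1]]=A
B=c(t,220,155,370,235,2.7);im[:B.shape[0],390:390+B.shape[1]]=B
C=c(t,145,210,245,305,3.6);im[230:230+C.shape[0],400:400+C.shape[1]]=C
im=np.clip(im*1.3,0,255).astype(np.uint8)
cv2.imwrite("pics/crop1.png",im)
E
```

```text
(no output)
```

View pics/crop1.png

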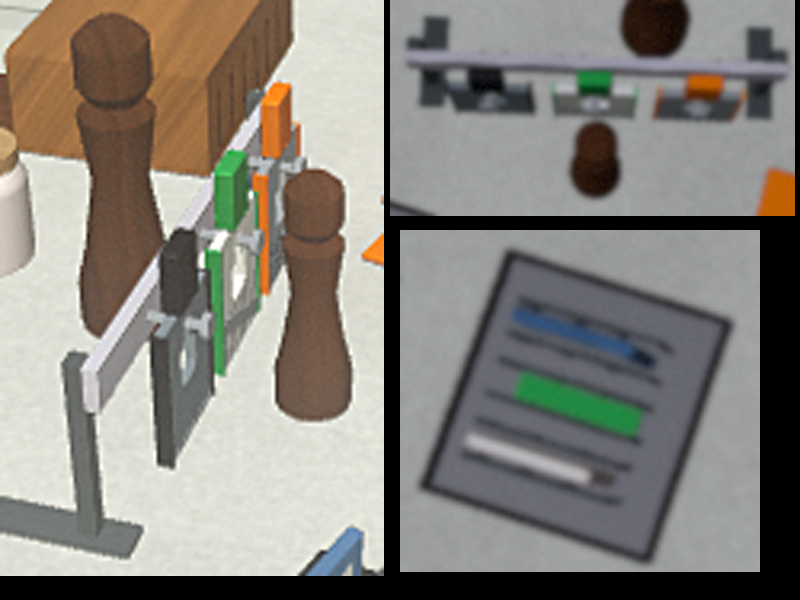

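The crop confirms the choice: the short mill stands right in front of the green-handled slicer on the middle stud, and the tall one is behind the rail. Next I'll fit poses to the silhouettes.

```bash
cat >> h.py <<'E'
from scipy.optimize import minimize, least_squares
def hull_img(p,X):
    u=proj(p,X); h=cv2.convexHull(u.astype(np.float32)).reshape(-1,2)
    im=np.zeros((420*4,560*4),np.uint8); cv2.fillPoly(im,[np.round((h+.5)*4).astype(np.int32)],255)
    return cv2.resize(im,(560,420),interpolation=cv2.INTER_AREA)/255.
def box(lx,ly,z0,z1): return np.array([[sx*lx/2,sy*ly/2,z] for sx in(-1,1) for sy in(-1,1) for z in(z0,z1)])
def place(X,x,y,a,z=0):
    c,s=np.cos(a),np.sin(a); return np.c_[x+c*X[:,0]-s*X[:,1], y+s*X[:,0]+c*X[:,1], X[:,2]+z]
def disc(r,z): t=np.linspace(0,2*np.pi,24,endpoint=False); return np.c_[r*np.cos(t),r*np.sin(t),z+0*t]
def fit(views,parts,x0,free_yaw=True,n=None,freez=False):
    """views: [(pic,mask)]; parts: list of convex point sets; state x,y,yaw[,z]"""
    def cost(q):
        a=q[2] if free_yaw else x0[2]
        z=q[-1] if freez else 0
        e=0
        for p,m in views:
            im=np.max([hull_img(p,place(P,q[0],q[1],a,z)) for P in parts],0)
            e+=np.abs(im-m).sum()/m.sum()
        return e
    q0=np.array(list(x0[:3] if free_yaw else x0[:2])+([0] if freez else []),float)
    st=[.008,.008]+([.06] if free_yaw else [])+([.006] if freez else [])
    S=np.vstack([q0]+[q0+np.eye(len(q0))[i]*st[i] for i in range(len(q0))])
    o=minimize(cost,q0,method="Nelder-Mead",options=dict(initial_simplex=S,xatol=2e-4,fatol=1e-4,maxiter=200))
    return o.x,o.fun
def hue(p,lo,hi,smin=100,vmin=40,rect=None):
    h=cv2.cvtColor(p["pixels"],cv2.COLOR_RGB2HSV); m=(h[...,0]>=lo)&(h[...,0]<=hi)&(h[...,1]>=smin)&(h[...,2]>=vmin)
    if rect: k=np.zeros_like(m); k[rect[1]:rect[3],rect[0]:rect[2]]=1; m&=k
    return m
MILL=[np.vstack([disc(.03,0),disc(.017,.1)]),np.vstack([disc(.017,.1),disc(.022,.155)]),np.vstack([disc(.022,.162),disc(.022,.190),disc(.012,.2)])]
E
python3 - <<'E'
from h import *
s=grab("side");t=grab("top")
# rail
R=lambda q:np.vstack([proj(t,place(np.array([[0,.2,.157],[0,-.2,.157]]),*q)).ravel()])
obs=np.array([[226.3,176.5],[367.4,180.2]]).ravel()
o=least_squares(lambda q:(R(q)-obs).ravel(),[.65,0,0]);print("rail(top only)",o.x.round(4),o.fun.round(2))
print("rail end in side",proj(s,place(np.array([[0,.2,.157]]),*o.x)), "seen ~219.7,225.6")
# mill
ms=viewer.trace(s,"mill_mid")[0]["pixels"]; mt=[d for d in viewer.trace(t,"mill_mid") if d["rect"][1]>190][0]["pixels"]
x0=list(onz(t,296,207,.19)[:2])+[0]
for v in ([(t,mt)],[(s,ms)],[(s,ms),(t,mt)]): print("mill",*[np.round(k,4) for k in fit(v,MILL,x0,False)])
# handle
hs=hue(s,45,80,100,40,(255,155,269,181)); ht=hue(t,45,80,100,30,(280,180,310,198))
print(hs.sum(),ht.sum(), [np.round(np.argwhere(m).mean(0)[::-1],1) for m in(hs,ht)])
H=[box(.016,.036,-.025,.025)+[0,0,.16]]
x0=list(onz(t,295.5,186,.18)[:2])+[o.x[2]]
for v in ([(t,ht)],[(s,hs)],[(s,hs),(t,ht)]): print("handle",*[np.round(k,4) for k in fit(v,H,x0,False,freez=len(v)==2)])
# drainer
dt=viewer.trace(t,"drainer")[0]["pixels"]; ds=viewer.trace(s,"drainer")[0]["pixels"]
x0=list(onz(t,194.5,258,.01)[:2])+[-.3]
D=[box(.216,.206,0,.02)]
print("drainer top",*[np.round(k,4) for k in fit([(t,dt)],D,x0)])
pt=hue(t,45,80,120,40,(165,240,225,275)); print(pt.sum())
print("pad top",*[np.round(k,4) for k in fit([(t,pt)],[box(.022,.11,.009,.009)],x0)])
b=hue(t,5,20,180,60,(340,210,455,310)).astype(np.uint8); 
b=cv2.morphologyEx(b,cv2.MORPH_OPEN,np.ones((7,7)));b=cv2.morphologyEx(b,cv2.MORPH_CLOSE,np.ones((41,41)))
print("board",*[np.round(k,4) for k in fit([(t,b)],[box(.2,.28,.008,.008)],list(onz(t,396,262,.008)[:2])+[-.15])])
for n,u,v,z in (("bowl",408,270,.042),("bottle",318,263,.2),("mug",277,271,.085)): print(n,onz(t,u,v,z).round(3))
E
```

```text
rail(top only) [ 0.6495  0.0032 -0.0151] [-1.18 -0.07  1.16 -0.  ]
rail end in side [[219.95686948 225.88942459]] seen ~219.7,225.6
mill [0.5614 0.0031] 0.0658
mill [ 0.5638 -0.0015] 0.0572
mill [0.5623 0.0025] 0.1513
185 104 [array([261.1, 168.7]), array([295.3, 184.9])]
handle [0.6281 0.0073] 0.3133
handle [ 0.6366 -0.0333] 0.3974
handle [0.6255 0.0064 0.0211] 0.8837
drainer top [ 0.7356  0.1336 -0.0493] 9.8012
268
pad top [ 0.4343  0.3126 -0.2884] 0.0918
board [ 0.4417 -0.304  -0.2562] 0.0694
bowl [ 0.407 -0.327  0.042]
bottle [ 0.412 -0.055  0.2  ]
mug [0.395 0.055 0.085]
```

>>> play_rows --commands '[[[-1, 1, -0.85, -0.15, 0.291], [-1, 1, -0.85, -0.15, 0.291], [-1, 1, -0.85, -0.15, 0.291], [-1, 1, -0.85, -0.15, 0.291], [-1, 1, -0.85, -0.15, 0.291], [-1, 1, -0.85, -0.15, 0.291], [-1, 1, -0.85, -0.15, 0.291], [-1, 1, -0.85, -0.15, 0.291]]]' --grip_force 50

```text
clock: 2.57
tcp_pos: [0.4053, -0.3604, 0.2622]
orientation: [-3.141, -0.012, -0.003]
contact_force: [1.0, 0.1, -0.7]
grip_width: 0.0855
gripper_force: 0.0
```

```bash
python3 - <<'E'
from h import *
s=grab("side");t=grab("top")
T=get_obs(); print(T["clock"],T["tcp_pos"].round(4),T["orientation"].round(4),proj(t,T["tcp_pos"]),proj(s,T["tcp_pos"]))
hs=hue(s,40,85,70,25,(255,153,270,183)); ht=hue(t,40,85,70,20,(280,178,312,199))
print(hs.sum(),ht.sum())
H=[box(.016,.036,-.025,.025)+[0,0,.185]]
for v in ([(t,ht)],[(s,hs)],[(s,hs),(t,ht)]): print("handle",*[np.round(k,4) for k in fit(v,H,[.624,.004,-.015],False,freez=len(v)==2)])
for d in viewer.trace(t,"drainer")[:2]:
    print(d["rect"], "drainer",*[np.round(k,4) for k in fit([(t,d["pixels"])],[box(.216,.206,0,.02)],[.434,.3126,-.288])])
E
```

```text
2.6667 [ 0.4024 -0.365   0.2616] [3.1408e+00 1.4000e-03 6.0000e-04] [[447.25216374 267.38803086]] [[380.14406664  86.29140163]]
229 110
handle [0.6217 0.0084] 0.3013
handle [0.6222 0.0087] 0.2275
handle [ 0.6231  0.0064 -0.003 ] 0.5264
[147.7, 213.9, 236.0, 304.2] drainer [ 0.4342  0.312  -0.294 ] 0.2007
[226.6, 159.2, 367.3, 202.0] drainer [ 0.4457  0.3069 -0.3284] 4.2094
```

>>> play_rows --commands '[[[-1, 0.4, -0.95, 0, 0], [-1, 0.4, -0.95, 0, 0], [-1, 0.4, -0.95, 0, 0], [-1, 0.4, -0.95, 0, 0], [-1, 0.4, -0.95, 0, 0], [-1, 0.4, -0.95, 0, 0]]]'

```text
clock: 3.22
tcp_pos: [0.4853, -0.1683, 0.2613]
orientation: [-3.138, -0.013, -0.003]
contact_force: [0.1, 0.3, -0.8]
grip_width: 0.0851
gripper_force: 0.0
```

>>> play_rows --commands '[[[-1, 0.4, -0.88, 0, 0], [-1, 0.4, -0.88, 0, 0], [-1, 0.4, -0.88, 0, 0], [-1, 0.4, -0.88, 0, 0], [-1, 0.4, -0.88, 0, 0], [-1, 0.4, -0.88, 0, 0], [-1, 0.4, -0.88, 0, 0], [-1, 0.4, -0.88, 0, 0]]]'

```text
clock: 3.88
tcp_pos: [0.5623, -0.0018, 0.2607]
orientation: [3.14, -0.005, -0.002]
contact_force: [0.7, -0.5, -0.2]
grip_width: 0.0855
gripper_force: 0.0
```

>>> play_rows --commands '[[[-1, 0, 0, 0.15, 0], [-1, 0, 0, 0.3, 0], [-1, 0, 0, 0.44, 0], [-1, 0, 0, 0.53, 0], [-1, 0, 0, 0.53, 0], [0.1, 0, 0, 0.53, 0], [0.3, 0, 0, 0.53, 0], [0.6, 0, 0, 0.53, 0], [0.6, 0, 0, 0.53, 0], [0.6, 0, 0, 0.53, 0], [0.6, 0, 0, 0.53, 0]]]' --grip_force 50

```text
clock: 4.8
tcp_pos: [0.5638, 0.0011, 0.1572]
orientation: [-3.141, 0.0, -0.006]
contact_force: [0.1, 0.0, 6.7]
grip_width: 0.0429
gripper_force: 50.9
```

>>> play_rows --commands '[[[0.6, 0, 0, -0.03, 0], [0.6, 0, 0, -0.03, 0], [0.6, -0.08, 0, -0.03, 0], [0.6, -0.16, 0, -0.03, 0], [0.6, -0.25, 0, -0.04, 0], [0.6, -0.33, 0, -0.1, 0], [0.6, -0.33, 0, -0.22, 0], [0.6, -0.33, 0, -0.35, 0], [0.6, -0.33, 0, -0.45, 0], [0.6, -0.33, 0, -0.5, 0], [0.6, -0.33, 0, -0.5, 0]]]'

```text
clock: 5.72
tcp_pos: [0.4975, 0.001, 0.2574]
orientation: [-3.142, 0.001, -0.007]
contact_force: [1.4, -1.0, -3.5]
grip_width: 0.0425
gripper_force: 51.5
```

>>> play_rows --commands '[[[0.6, -0.01, 0.1, 0, 0], [0.6, -0.02, 0.24, 0, 0], [0.6, -0.03, 0.4, 0, 0], [0.6, -0.04, 0.57, 0, 0], [0.6, -0.06, 0.74, 0, 0], [0.6, -0.07, 0.88, 0, 0], [0.6, -0.08, 1, 0, 0], [0.6, -0.08, 1, 0, 0]]]'

```text
clock: 6.38
tcp_pos: [0.4779, -0.2052, 0.2533]
orientation: [3.139, -0.013, -0.005]
contact_force: [0.2, -0.5, -3.5]
grip_width: 0.0423
gripper_force: 52.0
```

>>> play_rows --commands '[[[0.6, 0, 0.1, 0, 0], [0.6, 0, 0.185, 0, 0], [0.6, 0, 0.185, 0.05, 0], [0.6, 0, 0.185, 0.15, 0], [0.6, 0, 0.185, 0.25, 0], [0.6, 0, 0.185, 0.33, 0], [0.6, 0, 0.185, 0.39, 0], [0.6, 0, 0.185, 0.42, 0], [0.6, 0, 0.185, 0.44, 0], [0.6, 0, 0.185, 0.45, 0], [0.6, 0, 0.185, 0.455, 0], [0.6, 0, 0.185, 0.455, 0]]]'

```text
clock: 7.38
tcp_pos: [0.4811, -0.2353, 0.1655]
orientation: [-3.141, -0.0, -0.002]
contact_force: [-2.3, 3.0, 5.7]
grip_width: 0.0429
gripper_force: 53.3
```

```bash
python3 - <<'E'
from h import *
s=grab("side");T=get_obs(); print(T["clock"],T["tcp_pos"].round(4),T["contact_force"].round(2))
save(s,"place.png",(270,90,420,230),4)
E
```

```text
7.4333 [ 0.481  -0.2353  0.1655] [-2.44  3.2   6.  ]
```

View pics/place.png

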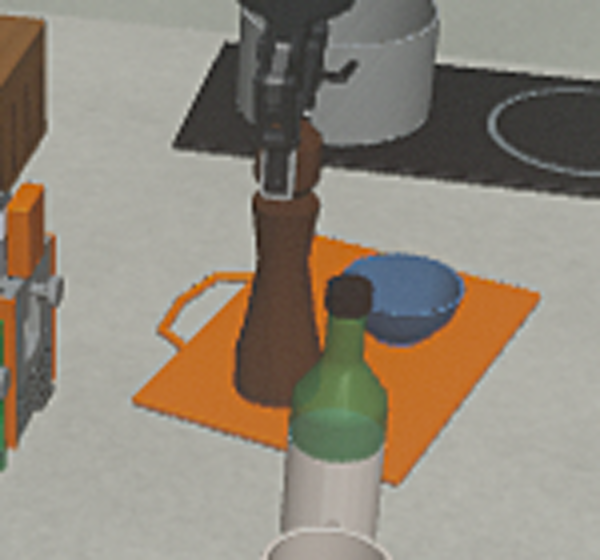

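The mill stands upright on the board (crop base at (280,385)), clear of the bowl, and the wrist force confirms contact. I'll release and rise.

>>> play_rows --commands '[[[0, 0, 0, 0, 0], [-0.5, 0, 0, 0, 0], [-1, 0, 0, 0, 0], [-1, 0, 0, 0, 0], [-1, 0, 0, 0, 0], [-1, 0, 0, -0.1, 0], [-1, 0, 0, -0.25, 0], [-1, 0, 0, -0.45, 0], [-1, 0, 0, -0.6, 0], [-1, 0, 0, -0.6, 0]]]'

```text
clock: 8.27
tcp_pos: [0.4836, -0.2374, 0.2911]
orientation: [3.137, -0.001, 0.017]
contact_force: [1.7, -1.1, -0.3]
grip_width: 0.0854
gripper_force: 0.0
```

>>> play_rows --commands '[[[-0.5, 0.05, -0.1, 0, -0.08], [0, 0.1, -0.2, 0, -0.16], [0, 0.2, -0.3, 0, -0.24], [0, 0.3, -0.4, 0, -0.32], [0, 0.4, -0.5, 0, -0.4], [0, 0.5, -0.6, 0, -0.48], [0, 0.6, -0.7, 0, -0.56], [0, 0.7, -0.8, 0, -0.64], [0, 0.7, -0.9, 0, -0.72], [0, 0.7, -1, 0, -0.79], [0, 0.7, -1, 0, -0.87], [0, 0.7, -1, 0, -0.95]]]'

```text
clock: 9.27
tcp_pos: [0.6205, -0.0339, 0.2839]
orientation: [-2.298, -2.141, -0.001]
contact_force: [0.1, -1.1, 0.2]
grip_width: 0.0427
gripper_force: 0.0
```

```bash
python3 - <<'E'
from h import *
s=grab("side");T=get_obs(); print(T["clock"],T["tcp_pos"].round(4),T["orientation"].round(4),T["grip_width"])
from scipy.spatial.transform import Rotation as R
M=R.from_rotvec(T["orientation"]).as_matrix(); print(np.round(M,3))
print("tool shift to (.6225,.005,.165):",(M.T@(np.array([.6225,.005,.165])-T["tcp_pos"])/.2).round(3), "turn to yaw -.015 of tool y:", round((np.arctan2(M[1,1],M[0,1])+.015)/(np.pi/2),3))
E
```

```text
9.3167 [ 0.6204 -0.0353  0.2838] [-2.2925e+00 -2.1475e+00  3.0000e-04] 0.042587196990096714
[[ 0.065  0.998 -0.   ]
 [ 0.998 -0.065  0.   ]
 [ 0.    -0.    -1.   ]]
tool shift to (.6225,.005,.165): [ 0.201 -0.002  0.594] turn to yaw -.015 of tool y: -0.032
```

>>> play_rows --commands '[[[0, 0.1, 0, 0.1, -0.032], [0, 0.2, 0, 0.25, -0.032], [0, 0.2, 0, 0.3, -0.032], [0, 0.2, 0, 0.3, -0.032], [0, 0.2, 0, 0.3, -0.032]]]'

```text
clock: 9.73
tcp_pos: [0.6234, 0.0028, 0.2239]
orientation: [-2.257, -2.185, 0.002]
contact_force: [-0.6, 0.1, 0.7]
grip_width: 0.0426
gripper_force: 0.0
```

```bash
python3 - <<'E'
from h import *
s=grab("side");t=grab("top");T=get_obs(); print(T["clock"],T["tcp_pos"].round(4),T["orientation"].round(4))
def c(p,a,b,x,y,k): return cv2.resize(p["pixels"][b:y,a:x,::-1],None,fx=k,fy=k,interpolation=cv2.INTER_CUBIC)
im=np.zeros((600,800,3),np.uint8)
A=c(s,220,110,310,245,4.4);im[:A.shape[0],:A.shape[1]]=A[:600]
B=c(t,240,140,340,240,4);im[:400,400:]=B
cv2.imwrite("pics/above.png",im)
E
```

```text
9.8333 [0.6244 0.0025 0.2255] [2.2562e+00 2.1835e+00 1.5000e-03]
```

View pics/above.png

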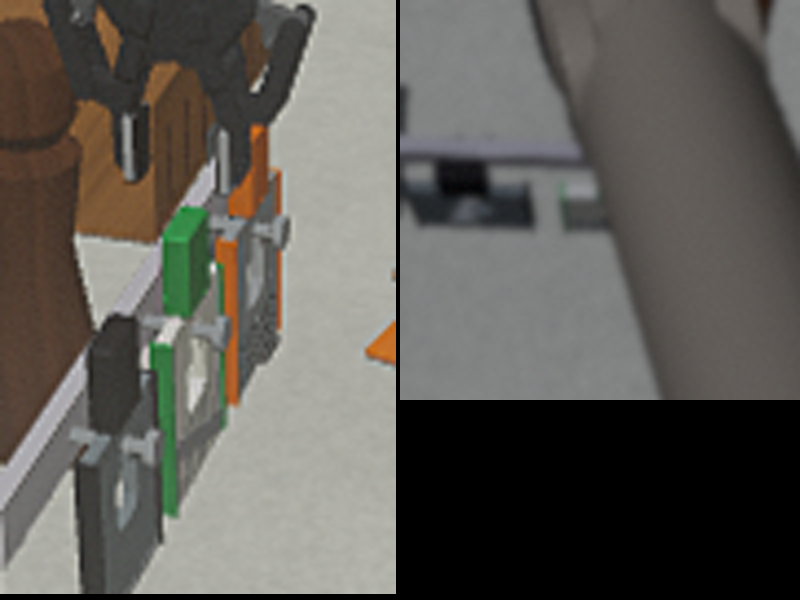

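The fingers straddle the green handle: the tips are at crop (130,178) and (232,195), with the handle at (187,258) between and below them. Next I'll descend and close.

>>> play_rows --commands '[[[0, 0.01, -0.008, 0.1, 0], [0, 0.01, -0.008, 0.2, 0], [0, 0.01, -0.008, 0.27, 0], [0, 0.01, -0.008, 0.3, 0], [0, 0.01, -0.008, 0.3, 0], [0.3, 0.01, -0.008, 0.3, 0], [0.5, 0.01, -0.008, 0.3, 0], [0.7, 0.01, -0.008, 0.3, 0], [0.9, 0.01, -0.008, 0.3, 0], [0.9, 0.01, -0.008, 0.3, 0], [0.9, 0.01, -0.008, 0.3, 0], [0.9, 0.01, -0.008, 0.3, 0]]]' --grip_force 60

```text
clock: 10.83
tcp_pos: [0.6232, 0.0058, 0.1658]
orientation: [2.253, 2.186, 0.003]
contact_force: [1.0, -0.7, 5.2]
grip_width: 0.0153
gripper_force: 58.9
```

>>> play_rows --commands '[[[0.9, 0, 0, -0.02, 0], [0.9, 0, 0, -0.05, 0], [0.9, 0, 0, -0.08, 0], [0.9, 0, 0, -0.11, 0], [0.9, 0, 0, -0.14, 0], [0.9, 0, 0, -0.16, 0], [0.9, 0, 0, -0.16, 0], [0.9, 0, 0, -0.16, 0]]]'

```text
clock: 11.5
tcp_pos: [0.6221, 0.0058, 0.1966]
orientation: [2.254, 2.188, 0.0]
contact_force: [0.3, 0.8, -2.5]
grip_width: 0.0154
gripper_force: 58.5
```

```bash
python3 - <<'E'
from h import *
s=grab("side");T=get_obs(); print(T["clock"],T["tcp_pos"].round(4),T["orientation"].round(4),T["contact_force"].round(2))
save(s,"lift.png",(220,110,310,245),4.4)
E
```

```text
11.55 [0.6219 0.0058 0.1962] [-2.2544e+00 -2.1879e+00  2.0000e-04] [-1.11 -0.83 -2.28]
```

View pics/lift.png

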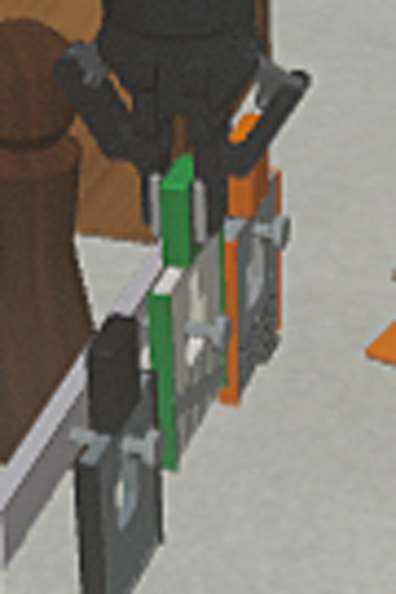

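The slicer rose about 31 mm, and the stud head at (212,328) now sits at the wide end of the keyhole with only the slicer's weight on the wrist. I'll raise it 1.5 mm more and draw it forward.

>>> play_rows --commands '[[[0.9, 0, 0, -0.007, 0], [0.9, 0, -0.02, -0.007, 0], [0.9, 0, -0.04, -0.007, 0], [0.9, 0, -0.06, -0.007, 0]]]'

```text
clock: 11.88
tcp_pos: [0.6094, 0.0063, 0.1975]
orientation: [-2.254, -2.188, 0.001]
contact_force: [-0.8, 0.5, -2.8]
grip_width: 0.0153
gripper_force: 58.5
```

>>> play_rows --commands '[[[0.9, 0, -0.02, 0, 0], [0.9, 0, -0.05, 0, 0], [0.9, 0, -0.08, 0, 0], [0.9, 0, -0.11, 0, 0], [0.9, 0, -0.14, 0, 0], [0.9, 0, -0.16, 0, 0], [0.9, 0, -0.16, 0, 0]]]'

```text
clock: 12.47
tcp_pos: [0.577, 0.0071, 0.1978]
orientation: [-2.254, -2.188, 0.001]
contact_force: [-0.2, 0.1, -2.7]
grip_width: 0.0155
gripper_force: 58.7
```

```bash
python3 - <<'E'
from h import *
from scipy.spatial.transform import Rotation as R
s=grab("side");T=get_obs(); print(T["clock"],T["tcp_pos"].round(4),T["orientation"].round(4),T["contact_force"].round(2))
M=R.from_rotvec(T["orientation"]).as_matrix(); print(np.round(M,3))
print("to pad xy:",(M.T@(np.array([.4342,.3125,T["tcp_pos"][2]])-T["tcp_pos"])/.2).round(3),"turn:",round((np.arctan2(M[1,1],M[0,1])+.29)/(np.pi/2),3))
save(s,"pull.png",(200,90,330,245),3.8)
E
```

```text
12.5167 [0.5777 0.0071 0.1979] [ 2.2541  2.1879 -0.    ] [ 0.42 -0.4  -3.45]
[[ 0.03  1.    0.  ]
 [ 1.   -0.03 -0.  ]
 [-0.    0.   -1.  ]]
to pad xy: [ 1.505 -0.763 -0.   ] turn: 0.166
```

View pics/pull.png

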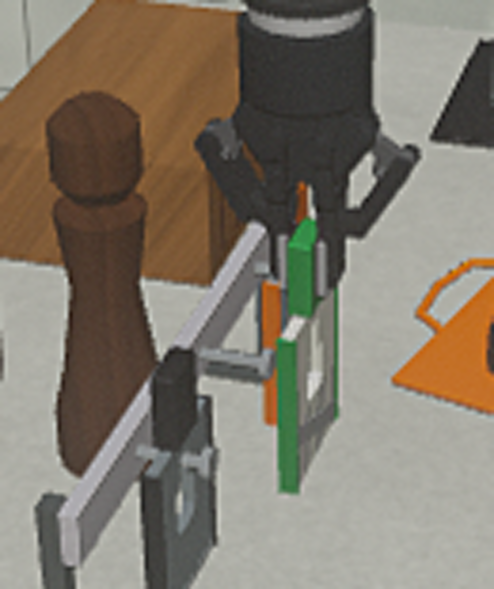

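The slicer is off the stud and hangs upright in the gripper. I'll carry it over the pad.

>>> play_rows --commands '[[[0.9, 0, -0.05, -0.1, 0], [0.9, 0.05, -0.1, -0.2, 0], [0.9, 0.15, -0.15, -0.3, 0], [0.9, 0.25, -0.2, -0.38, 0], [0.9, 0.38, -0.25, -0.4, 0], [0.9, 0.51, -0.3, -0.4, 0], [0.9, 0.64, -0.34, -0.4, 0], [0.9, 0.75, -0.38, -0.4, 0], [0.9, 0.8, -0.38, -0.4, 0], [0.9, 0.8, -0.38, -0.4, 0]]]'

```text
clock: 13.35
tcp_pos: [0.5065, 0.1725, 0.2781]
orientation: [-2.249, -2.193, -0.003]
contact_force: [0.7, 1.1, -2.8]
grip_width: 0.0159
gripper_force: 59.2
```

>>> play_rows --commands '[[[0.9, 0.1, -0.05, 0, 0.03], [0.9, 0.2, -0.1, 0, 0.07], [0.9, 0.32, -0.17, 0, 0.11], [0.9, 0.44, -0.25, 0, 0.14], [0.9, 0.56, -0.31, 0, 0.166], [0.9, 0.65, -0.35, 0, 0.166], [0.9, 0.7, -0.383, 0, 0.166], [0.9, 0.705, -0.383, 0, 0.166], [0.9, 0.705, -0.383, 0, 0.166], [0.9, 0.705, -0.383, 0, 0.166]]]'

```text
clock: 14.18
tcp_pos: [0.4359, 0.3105, 0.2774]
orientation: [2.521, 1.872, -0.001]
contact_force: [0.6, -0.5, -2.7]
grip_width: 0.0151
gripper_force: 59.3
```

```bash
python3 - <<'E'
from h import *
from scipy.spatial.transform import Rotation as R
s=grab("side");t=grab("top");T=get_obs(); print(T["clock"],T["tcp_pos"].round(4),T["contact_force"].round(2))
M=R.from_rotvec(T["orientation"]).as_matrix()
print("to pad xy:",(M.T@(np.array([.4342,.3125,T["tcp_pos"][2]])-T["tcp_pos"])/.2).round(3),"turn:",round((np.arctan2(M[1,1],M[0,1])+.29)/(np.pi/2),3))
x,y,z=T["tcp_pos"]
for off in (.112,.116,.120): print(off,proj(s,place(np.array([[-.004,-.042,0],[-.004,.042,0],[.004,.042,0]]),x,y,-.29,z-off)).round(1).tolist())
# pad/drainer pose check in side view
print("pad corners side",proj(s,place(box(.022,.11,.009,.009)[::2],.4342,.3125,-.29)).round(1).tolist())
save(s,"hover.png",(220,210,400,360),4.4)
E
```

```text
14.2833 [0.4358 0.3107 0.2775] [ 0.28 -0.89 -2.95]
to pad xy: [ 0.007 -0.01  -0.   ] turn: -0.002
0.112 [[325.3, 264.1], [302.2, 291.9], [298.2, 290.1]]
0.116 [[325.2, 265.8], [302.2, 293.6], [298.2, 291.8]]
0.12 [[325.1, 267.4], [302.1, 295.3], [298.1, 293.5]]
pad corners side [[328.6, 321.4], [301.0, 359.5], [319.0, 317.1], [290.9, 354.4]]
```

View pics/hover.png

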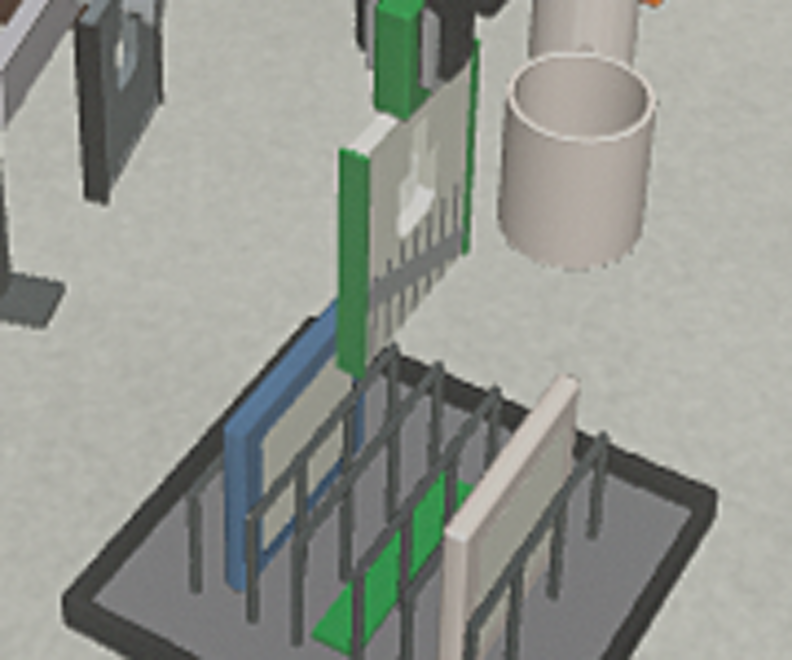

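The slicer hovers above the green-pad bay. Its near lower corner is at image (302,295), and the pad's reprojected corners match the picture to within a pixel. From that the lower edge is 120 mm below the TCP, so I'll descend.

>>> play_rows --commands '[[[0.9, 0.007, -0.01, 0.06, 0], [0.9, 0.007, -0.01, 0.14, 0], [0.9, 0.007, -0.01, 0.22, 0], [0.9, 0.007, -0.01, 0.3, 0], [0.9, 0.007, -0.01, 0.36, 0], [0.9, 0.007, -0.01, 0.42, 0], [0.9, 0.007, -0.01, 0.48, 0], [0.9, 0.007, -0.01, 0.54, 0], [0.9, 0.007, -0.01, 0.6, 0], [0.9, 0.007, -0.01, 0.65, 0], [0.9, 0.007, -0.01, 0.69, 0], [0.9, 0.007, -0.01, 0.69, 0]]]'

```text
clock: 15.28
tcp_pos: [0.4322, 0.3138, 0.1379]
orientation: [-2.52, -1.876, 0.004]
contact_force: [0.5, -0.7, -3.5]
grip_width: 0.0157
gripper_force: 59.0
```

>>> play_rows --commands '[[[0.9, 0, 0, 0.015, 0], [0.9, 0, 0, 0.025, 0], [0.9, 0, 0, 0.035, 0], [0.9, 0, 0, 0.04, 0], [0.9, 0, 0, 0.04, 0]]]'

```text
clock: 15.7
tcp_pos: [0.4331, 0.3145, 0.1318]
orientation: [2.52, 1.876, 0.0]
contact_force: [-0.1, -0.0, -3.1]
grip_width: 0.0152
gripper_force: 59.2
```

Still free, with only the weight on the wrist. I'll feel for the floor in small steps.

>>> play_rows --commands '[[[0.9, 0, 0, 0.006, 0], [0.9, 0, 0, 0.012, 0], [0.9, 0, 0, 0.012, 0], [0.9, 0, 0, 0.012, 0]]]'

```text
clock: 16.03
tcp_pos: [0.4333, 0.3148, 0.1301]
orientation: [2.52, 1.876, 0.002]
contact_force: [-1.0, -1.7, 6.0]
grip_width: 0.0153
gripper_force: 60.3
```

```bash
python3 - <<'E'
from h import *
s=grab("side");T=get_obs(); print(T["clock"],T["tcp_pos"].round(4),T["contact_force"].round(2))
save(s,"down.png",(220,210,400,360),4.4)
E
```

```text
16.0833 [0.4333 0.3148 0.1301] [-1.23 -1.5   6.12]
```

View pics/down.png

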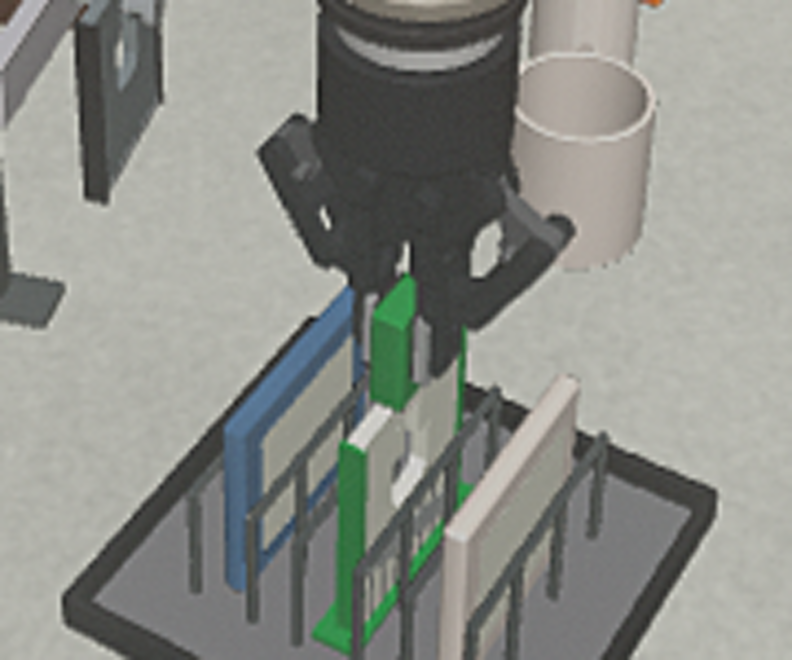

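The slicer stands on the green pad between the hoops (crop (350,625)) with contact felt. I'll open gently and rise.

>>> play_rows --commands '[[[0.55, 0, 0, 0, 0], [0.4, 0, 0, 0, 0], [0.2, 0, 0, 0, 0], [0, 0, 0, 0, 0], [0, 0, 0, 0, 0], [0, 0, 0, -0.06, 0], [0, 0, 0, -0.16, 0], [0, 0, 0, -0.3, 0], [0, 0, 0, -0.48, 0], [0, 0, 0, -0.65, 0], [0, 0, 0, -0.7, 0], [0, 0, 0, -0.7, 0]]]'

```text
clock: 17.08
tcp_pos: [0.4344, 0.3161, 0.2737]
orientation: [2.52, 1.876, 0.012]
contact_force: [-0.4, 0.0, -0.3]
grip_width: 0.0426
gripper_force: 0.0
```

```bash
python3 - <<'E'
from h import *
s=grab("side");t=grab("top");T=get_obs(); print(T["clock"],T["tcp_pos"].round(4),T["contact_force"].round(2))
im=np.zeros((600,800,3),np.uint8)
A=cv2.resize(s["pixels"][100:380,220:420,::-1],None,fx=2.1,fy=2.1,interpolation=cv2.INTER_CUBIC);im[:588,:420]=A
B=cv2.resize(t["pixels"][150:310,140:460,::-1],None,fx=1.18,fy=1.18,interpolation=cv2.INTER_CUBIC);im[:B.shape[0],421:421+B.shape[1]]=B[:,:379]
C=cv2.resize(s["pixels"][260:360,250:370,::-1],None,fx=3.1,fy=3.1,interpolation=cv2.INTER_CUBIC);im[200:200+C.shape[0],422:422+C.shape[1]]=C
cv2.imwrite("pics/end.png",im)
E
```

```text
17.1833 [0.4329 0.3143 0.2696] [ 0.92 -0.77  0.06]
```

View pics/end.png

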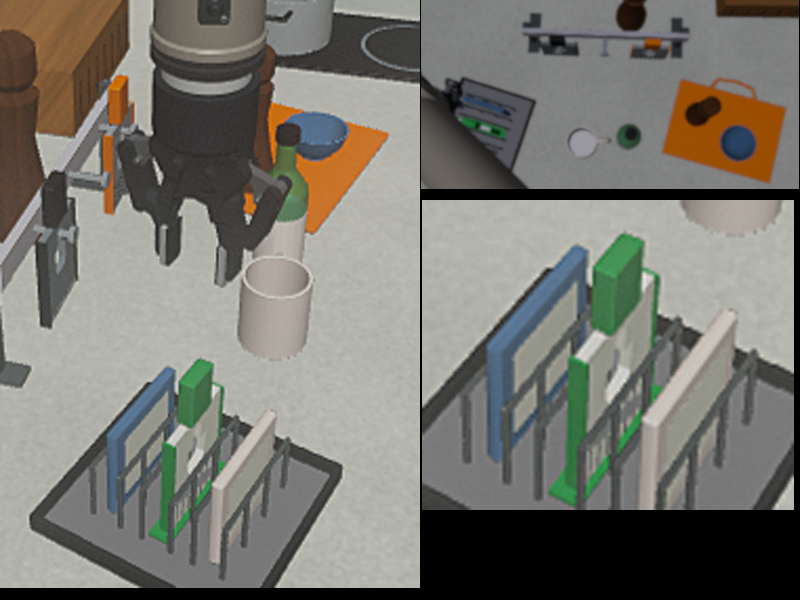

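The slicer stands upright on the pad in its bay and the mill stands on the board (top crop (703,110)). Nothing else has moved and the gripper is clear, so I'll hand in.

```bash
python3 -c "
from bench import r
print(r.hand_in())"
```

```text
the job is handed in; nothing more can be done
None
```

I handed the job in at about 17 s of the 58 s allowed; no verdict was returned. The last pictures show the small pepper mill upright on the orange board, the slicer standing handle up on the green pad, nothing else visibly moved, and the gripper clear.

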